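# Place a play call on the toy phone

## Robot

A 6-joint arm with a two-finger parallel gripper is mounted at the origin on the work surface. World frame = base frame: x ahead of the robot, y to its left, z up, the work surface at z = 0. Lengths are in m, angles in rad, forces in N, time in s.
With the tool pointing down it reaches from about 0.375 to 0.9 m from the base axis. Payload 3.1 kg.
Tool frame: the origin (TCP) lies at the very end of the fingers, on their centre line; the grasp point (between the pads) lies bot.grip_depth behind it (bot.grip_depth is the distance from the TCP to the grasp point, in m); z points along the fingers, y is the line along which they close (so a half turn about z gives the same grasp; the last joint's range is limited). The gripper opens to 85 mm and grips with 20 to 120 N. Pads are 22 mm wide; open, the fingers measure 114 mm over their backs; the gripper's body (76 mm by 85 mm) begins 54 mm behind the grasp point. The pads swing forward as they close: fully open they stand 13 mm farther back than shut.
Start: joints at [-1.341, 0.527, 1.433, -0, 1.181, -0.178], TCP at [0.248, -0.573, 0.231] pointing down, gripper open.
Joint ranges: [-3.08, 3.08], [-0.75, 2.2], [0.22, 2.44], [-1.43, 4.57], [0, 2.65], [-2.85, 2.85]. Speed limits (rad/s): [2.79, 2.79, 3.14, 3.14, 3.14, 3.14].

## Interface

Orientations are given as a unit quaternion [x, y, z, w].
In Python, from plant import bot, snapshot, get_calibration, search_frame, regions_of, tip_of gives the robot as it stands. The module is installed in compiled form; this text tells all that it offers.
- The arm moves only by the shell command python3 -m pendant 'ROWS' [OPENING] [FORCE]. ROWS is a JSON object of lists of equal length, an entry for each row: "dp": the shift along the tool's x, y, z each as a share of 0.3 m, from -1 to 1, a list of three; "turn": the turn, a rotation vector about the tool's x, y, z each as a share of 0.5 rad, from -1 to 1, a list of three. A call has 1 to 12 rows; each row is the pose to reach, as a shift and turn from the pose commanded when the call began, along the tool's axes at that moment; what a row does not reach only later rows make up. A row lasts 1/8 s, in which the tool goes at most 62.5 mm and 10.7 degrees, less where a joint would pass 70% of its speed; a pose out of reach is approached as far as the arm can. A call with a number of a shift or a turn outside -1 to 1 is refused whole. A call with a gripper value outside its range is refused whole. OPENING is the opening, from 0 (shut) to 1 (fully open), set as the call begins (- or left out, the last holds). The fingers move at their own pace and stop on an object; FORCE is the grip in N (left out, the last holds). Time passes only in rows, so rows that repeat a pose let the fingers close. It gives the time, the measured TCP pose, the force, the opening and the grip force at its end, in the units of the state.
- bot.sense(): the state, without advancing time (a new reading comes with each control period).
- snapshot(name): name is "side" or "top" or "wrist"; returns the picture (420x560x3 uint8, red, green, blue); there is no depth.
- get_calibration(name): a dict with "camera_matrix" (3x3 intrinsics, pixels), "world_from_camera" (4x4, takes a point from camera to world coordinates); the wrist camera has in their place "T_tool_cam" (4x4, takes a point from camera to tool coordinates, whose origin is the TCP and whose axes are the flange's). Camera axes: x right, y down, z forward; pixel columns grow to the right and rows downward; lengths in m; the calibration is good to about 2 mm. A picture is of the moment at which its call begins: read the wrist's pose just before it. get_calibration takes no time and is no camera call.
- bot.hand_in(): hands the job in; it is judged then, once.
Trained networks look in the newest picture that a camera, given by its name, has taken for a name from the list of things; names that differ only in an ending like _2 or _b are one class to them, and where a whole thing is asked for, a point or a joint stands for the part that bears it (a point fixed in the world has none). Each returns a list of dicts, best first, with "p" (0 to 1); they miss things now and then, are a little off and sometimes report something else, mostly with a low value. They report only what shows in the picture. A call takes as long as a camera call.
- search_frame(camera, target): "position" ([row, column] in pixels, amid what is visible of it).
- regions_of(camera, target): "pixels" (420x560 bool, what is visible of it) and "position" ([row, column] in pixels, amid what is visible of it).
- tip_of(camera, target): "position" ([row, column] in pixels: a listed point, or the origin of a listed thing).
The state is a dict: "t": time; "joint_pos": joint angles; "dq": joint speeds; "effort": joint torques, N m; "ee_pos": TCP position; "tcp_rot": TCP orientation; "wrist_force": force on the tool from outside, world axes, zero at the start; "torque": the same for the moment, N m; "opening": opening from 0.0 (shut) to 1.0 (fully open); "finger_force": force on a finger pad.
Only numpy, scipy, OpenCV 4.12 (cv2) and the standard library are available. Lean on these libraries where they do the work, as an engineer would, in place of code of your own. Each camera call takes 0.05 s, during which the arm holds its last target. There are 200 camera calls.

## Task

Make a play call on the toy phone with the closed fingertips: first tip the on-off rocker over by pressing down its raised end, then press the round key, then the square key, and last the long call bar, each fully down, in that order. Do not press the triangular or the cross-shaped key, leave the handset lying in its cradle, pick nothing up, and leave the bowl, the car and the dominoes where they are.

Things in the scene. Friction and masses are not known exactly. Their poses are not given: they have to be found in the camera images.
- phone: toy phone, yellow plastic, fixed to the bench, 220 (own x) x 240 (y) x 35 mm; parts on it are white. Origin: centre of underside. +x points from call-bar edge to handset edge, +y to the rocker side. Call bar at x -83, y -30 mm; shape keys in a 2 x 2 grid (x 12 and -38, y -3 and -57 mm), which is where varies; rocker at y 70 mm; handset along the +x edge.
- rocker_press (a point): place to press on the rocker: on the raised half, 18 mm from the hinge; moves with it. White rocker 60 mm (phone x) by 26 mm, hinged across its middle at phone x -20, y 70 mm, 43 mm above the bench; two halves form a shallow V. Off: the half towards the call-bar edge is raised 0.35 rad, the other level. On: the pressed half lies level, 43 mm above the bench.
- rocker (a joint): rocker angle: near 0 = off, 0.35 rad = on, fully over; it needs about 2 to 5 N at the press point and stays where it is left
- round_top (a point): round key, white disc 28 mm across. It slides straight down 7 mm into the phone, moves under about 3 N and has no return spring: it stays where it was pushed. Up, its top is 48 mm above the bench. This point is the centre of its top face and moves with it.
- square_top (a point): square key, white, 26 x 26 mm. It slides straight down 7 mm into the phone, moves under about 3 N and has no return spring: it stays where it was pushed. Up, its top is 48 mm above the bench. This point is the centre of its top face and moves with it.
- triangle_top (a point): triangular key, white, corners 18 mm from its centre; not to be pressed. It slides straight down 7 mm into the phone, moves under about 3 N and has no return spring: it stays where it was pushed. Up, its top is 48 mm above the bench. This point is the centre of its top face and moves with it.
- cross_top (a point): cross-shaped key, white, arms 30 mm tip to tip and 10 mm wide; not to be pressed. It slides straight down 7 mm into the phone, moves under about 3 N and has no return spring: it stays where it was pushed. Up, its top is 48 mm above the bench. This point is the centre of its top face and moves with it.
- call_top (a point): call bar, white, 24 (phone x) x 100 mm (phone y). It slides straight down 7 mm into the phone, moves under about 3 N and has no return spring: it stays where it was pushed. Up, its top is 47 mm above the bench. This point is the centre of its top face and moves with it.
- round_key (a joint): travel of the round key: 0 = fully up, 0.007 m = fully down; stays where it is left
- square_key (a joint): travel of the square key: 0 = fully up, 0.007 m = fully down; stays where it is left
- triangle_key (a joint): travel of the triangular key: 0 = fully up, 0.007 m = fully down; stays where it is left
- cross_key (a joint): travel of the cross-shaped key: 0 = fully up, 0.007 m = fully down; stays where it is left
- call_bar (a joint): travel of the call bar: 0 = fully up, 0.007 m = fully down; stays where it is left
- handset: white plastic handset, loose in its cradle on the phone, 38 x 196 x 40 mm, lying along the phone's y; origin at the centre of its underside, 35 mm above the bench; its top is 75 mm above the bench. Leave it
- bowl: white ceramic bowl, loose, 110 mm across the rim, 48 mm high, origin at the centre of its foot. Leave it
- car: small aluminium car, loose, 76 x 38 x 36 mm high, origin at the centre of its underside at bench level. Leave it
- domino_0: wooden domino lying flat, loose, 50 x 25 x 10 mm, origin at the centre of its underside. Leave it
- domino_1: wooden domino lying flat, loose, 50 x 25 x 10 mm, origin at the centre of its underside. Leave it

How it is judged:
On the way, in this order (a step that is already met when the one before it is completed fails the run):
1. the rocker is tipped fully over (value of joint rocker above 0.29 rad), for 0.1 s.
2. the round key is fully down (value of joint round_key above 0.0055 m), for 0.1 s.
3. the square key is fully down (value of joint square_key above 0.0055 m), for 0.1 s.
4. the call bar is fully down (value of joint call_bar above 0.0055 m), for 0.1 s.
At the end, for the whole second after the job is handed in: The rocker is over to on (above 0.29 rad), the round key, square key and call bar are down (at least 5.5 of 7 mm), the triangular and cross keys are still up (less than 2 mm down), the handset is within 10 mm and the bowl, car and dominoes within 15 mm of where they started (value of joint rocker above 0.29 rad and value of joint each of round_key, square_key, call_bar above 0.0055 m and value of joint each of triangle_key, cross_key below 0.002 m and distance of handset from where it was at the start of the episode below 0.01 m and distance of each of bowl, car, domino_0, domino_1 from where it was at the start of the episode below 0.015 m); the robot touches nothing.
It fails at once if a key or the call bar is pressed out of order (round before the rocker is on, square before round, bar before square) ((value of joint round_key above 0.003 m and value of joint rocker below 0.26 rad) or (value of joint square_key above 0.003 m and value of joint round_key below 0.005 m) or (value of joint call_bar above 0.003 m and value of joint square_key below 0.005 m)).
It fails at once if the triangular or the cross key is pressed (value of joint any of triangle_key, cross_key above 0.002 m).
It fails at once if the handset is lifted or pushed out of its cradle (distance of handset from where it was at the start of the episode above 0.01 m).
It fails at once if the bowl, the car or a domino is moved or lifted (distance of any of bowl, car, domino_0, domino_1 from where it was at the start of the episode above 0.015 m).
It also fails if it takes over 48 s, if anything falls off the work surface, if the arm or the gripper's body presses on something with over 40 N, if the wrist force passes 120 N, or if a joint passes its speed limit or range.

## Working session

There is one attempt and no reset: what is moved stays moved. The work goes in short steps, Python scripts to look and compute and a shell command to move; the robot and the scene stay as the last step left them, time stands still between calls to the robot, and variables do not carry over. Pictures are saved under pics/ and viewed, at most 10 in all, crops included, and the job is handed in when it is done.

```bash
mkdir -p pics
cat > h.py <<'E'
import numpy as np,cv2
from scipy.spatial.transform import Rotation as R
from plant import bot,snapshot,get_calibration,search_frame,regions_of,tip_of
def ray(cam,px,st=None):
    c=get_calibration(cam);K=np.array(c["camera_matrix"])
    if cam=="wrist":
        T=np.eye(4);T[:3,:3]=R.from_quat(st["tcp_rot"]).as_matrix();T[:3,3]=st["ee_pos"];T=T@np.array(c["T_tool_cam"])
    else:T=np.array(c["world_from_camera"])
    d=T[:3,:3]@np.linalg.solve(K,[px[1],px[0],1]);return T[:3,3],d/np.linalg.norm(d)
def atz(r,z):
    o,d=r;return o+d*(z-o[2])/d[2]
def tri(rs):
    A=sum(np.eye(3)-np.outer(d,d) for o,d in rs);b=sum((np.eye(3)-np.outer(d,d))@o for o,d in rs);return np.linalg.solve(A,b)
E
cat > m.py <<'E'
from h import *
import sys
np.set_printoptions(precision=4,suppress=True)
for c in ["top","side"]:
    cv2.imwrite(f"pics/{c}0.png",snapshot(c)[:,:,::-1])
H=dict(rocker_press=.049,round_top=.048,square_top=.048,triangle_top=.048,cross_top=.048,call_top=.047,phone=0,handset=.035,bowl=0,car=0)
for n,z in H.items():
    rs=[]
    for c in ["top","side"]:
        o=tip_of(c,n)
        if not o: print(n,c,"none");continue
        r=ray(c,o[0]["position"]);rs.append(r)
        print(n,c,np.round(o[0]["position"],1),round(o[0]["p"],2),atz(r,z),[(np.round(q["position"]),round(q["p"],2)) for q in o[1:3]])
    if len(rs)==2:print("   tri",tri(rs))
s=bot.sense();print(s["t"],s["ee_pos"],s["tcp_rot"],R.from_quat(s["tcp_rot"]).as_matrix(),s["opening"])
E
python3 m.py
```

```text
rocker_press top [236.7 269. ] 0.6 [0.5523 0.0642 0.049 ] []
rocker_press side [217.5 241.3] 0.78 [0.5462 0.0547 0.049 ] []
   tri [0.5523 0.0649 0.0356]
round_top top [205.3 305. ] 0.71 [ 0.6112 -0.0066  0.048 ] []
round_top side [225.2 281.5] 0.48 [ 0.6037 -0.0096  0.048 ] []
   tri [ 0.6097 -0.0058  0.0409]
square_top top [231.2 337. ] 0.76 [ 0.5597 -0.0661  0.048 ] []
square_top side [250.6 282. ] 0.51 [ 0.5676 -0.0627  0.048 ] []
   tri [ 0.5616 -0.0665  0.0562]
triangle_top top [234.9 311.9] 0.44 [ 0.5538 -0.018   0.048 ] []
triangle_top side [237.5 262. ] 0.44 [ 0.5533 -0.0135  0.048 ] []
   tri [ 0.5524 -0.0172  0.0528]
cross_top top [204.6 333.2] 0.53 [ 0.6111 -0.0608  0.048 ] []
cross_top side [237.2 299.3] 0.51 [ 0.6151 -0.0555  0.048 ] [(array([214., 302.]), 0.23)]
   tri [ 0.6106 -0.0602  0.0561]
call_top top [254.6 326.8] 0.86 [ 0.5156 -0.0452  0.047 ] []
call_top side none
phone top [216.4 303.8] 0.83 [ 0.5947 -0.0059  0.    ] [(array([208., 306.]), 0.15)]
phone side [242.  274.4] 0.92 [ 0.5877 -0.0067  0.    ] []
   tri [ 0.5924 -0.0048 -0.0046]
handset top [180.1 299.4] 0.84 [0.663  0.0022 0.035 ] []
handset side [210.7 302.4] 0.64 [0.6708 0.0067 0.035 ] [(array([219., 240.]), 0.27)]
   tri [0.6635 0.0015 0.0438]
bowl top [226.4 415.8] 0.93 [ 0.5688 -0.2296  0.    ] []
bowl side [326.  337.6] 0.67 [ 0.5743 -0.2283  0.    ] []
   tri [ 0.5701 -0.2291  0.0056]
car top [214.  185.4] 0.93 [0.6057 0.2344 0.    ] []
car side [177.  221.4] 0.78 [0.5935 0.2353 0.    ] [(array([235., 299.]), 0.27)]
   tri [ 0.6007  0.2373 -0.004 ]
1.1 [ 0.2485 -0.5735  0.2313] [0.9792 0.203  0.     0.    ] [[ 0.9176  0.3975  0.    ]
 [ 0.3975 -0.9176 -0.    ]
 [ 0.      0.     -1.    ]] 0.9990425373690102
```

Run:
```python
import cv2,numpy as np
a=cv2.imread("pics/top0.png")[150:290,150:450];a=cv2.resize(a,None,fx=2.66,fy=2.66,interpolation=cv2.INTER_CUBIC);cv2.imwrite("pics/c1.png",a)
from h import *
P=dict(sq=(.5616,-.0663),rd=(.610,-.007),tr=(.5535,-.0165),cr=(.611,-.0595),call=(.5156,-.0452),rk=(.551,.062),ph=(.5935,-.0055),hs=(.6635,.002))
L=dict(sq=(-.038,-.057),rd=(.012,-.003),tr=(-.038,-.003),cr=(.012,-.057),call=(-.083,-.03),rk=(-.038,.07),ph=(0,0),hs=(.085,0))
k=[n for n in P if n!="hs"]
A=np.array([L[n] for n in k]);B=np.array([P[n] for n in k])
a0=A.mean(0);b0=B.mean(0);U,S,V=np.linalg.svd((A-a0).T@(B-b0));Rm=(U@V).T
print(np.arctan2(Rm[1,0],Rm[0,0]))
for n in L: print(n,np.round(Rm@(np.array(L[n])-a0)+b0,4),P[n])
```

```text
0.10085718921702973
sq [ 0.5623 -0.0664] (0.5616, -0.0663)
rd [ 0.6066 -0.0076] (0.61, -0.007)
tr [ 0.5568 -0.0127] (0.5535, -0.0165)
cr [ 0.612  -0.0614] (0.611, -0.0595)
call [ 0.5148 -0.0441] (0.5156, -0.0452)
rk [0.5495 0.06  ] (0.551, 0.062)
ph [ 0.5943 -0.0059] (0.5935, -0.0055)
hs [0.6789 0.0027] (0.6635, 0.002)
```

View pics/c1.png

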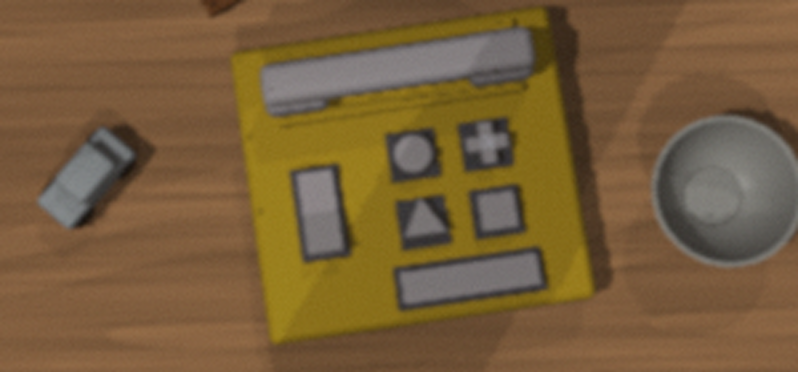

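View pics/side0.png

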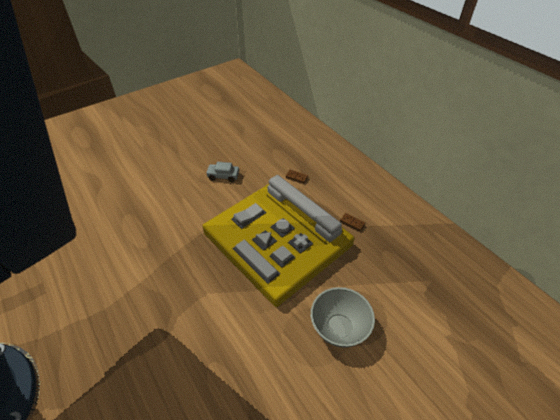

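The top view agrees with the networks: round key up-left of the grid at about (206,305), cross up-right, triangle down-left, square down-right at about (230,337). The call bar is at (255,327) and the rocker's raised half at about (237,270), towards the call bar. The side view shows the bowl, car and dominoes clear of the phone.

```bash
python3 -m pendant '{"dp":[[0.82,-0.66,0],[0.82,-0.66,0],[0.82,-0.66,0],[0.82,-0.66,0],[0.82,-0.66,0],[0.82,-0.66,0],[0.82,-0.66,0]],"turn":[[0,0,0.62],[0,0,0.62],[0,0,0.62],[0,0,0.62],[0,0,0.62],[0,0,0.62],[0,0,0.62]]}' 0 40; python3 -c "
from h import *
s=bot.sense();M=R.from_quat(s['tcp_rot']).as_matrix();print(M.round(3),(M.T@(np.array([.52,-.02,.26])-s['ee_pos'])/.3).round(3),bot.grip_depth,get_calibration('wrist')['T_tool_cam'])"
```

```text
t: 1.98
ee_pos: [0.3959, -0.2943, 0.2316]
tcp_rot: [0.999, 0.05, 0.0, 0.001]
wrist_force: [-0.3, -0.3, 0.2]
opening: 0.002
finger_force: 0.0
[[ 0.995  0.1    0.001]
 [ 0.1   -0.995 -0.001]
 [ 0.     0.001 -1.   ]] [ 0.503 -0.868 -0.096] 0.0187 [[-7.76973136e-04 -9.49599945e-01 -3.13463461e-01  8.11925707e-02]
 [ 9.99999167e-01 -4.14831173e-04 -1.22198877e-03 -1.64096238e-03]
 [ 1.03036605e-03 -3.13464150e-01  9.49599476e-01 -1.42625384e-01]
 [ 0.00000000e+00  0.00000000e+00  0.00000000e+00  1.00000000e+00]]
```

```bash
python3 -m pendant '{"dp":[[0.5,-0.87,-0.1],[0.5,-0.87,-0.1],[0.5,-0.87,-0.1],[0.5,-0.87,-0.1],[0.5,-0.87,-0.1],[0.5,-0.87,-0.1],[0.5,-0.87,-0.1]],"turn":[[0,0,0],[0,0,0],[0,0,0],[0,0,0],[0,0,0],[0,0,0],[0,0,0]]}'
cat > w.py <<'E'
from h import *
import sys
np.set_printoptions(precision=4,suppress=True)
s=bot.sense();im=snapshot("wrist");cv2.imwrite(f"pics/{sys.argv[1]}.png",im[:,:,::-1]);print(s["ee_pos"],s["wrist_force"])
H=dict(rocker_press=.049,round_top=.048,square_top=.048,triangle_top=.048,cross_top=.048,call_top=.047)
for n,z in H.items():
    for o in tip_of("wrist",n)[:2]: print(n,np.round(o["position"],1),round(o["p"],2),atz(ray("wrist",o["position"],s),z))
    for o in regions_of("wrist",n)[:1]:
        print("   reg",o["pixels"].sum(),np.round(o["position"]),round(o["p"],2),atz(ray("wrist",o["position"],s),z))
E
python3 w.py w1
```

```text
t: 2.85
ee_pos: [0.5191, -0.0212, 0.2611]
tcp_rot: [0.999, 0.049, -0.0, 0.0]
wrist_force: [0.4, 0.5, -1.0]
opening: 0.003
finger_force: 0.0
[ 0.5191 -0.0212  0.2611] [ 0.3609  0.5462 -1.0332]
rocker_press [137.3 205.2] 0.75 [0.5521 0.0641 0.049 ]
   reg 1650 [120. 204.] 0.57 [0.5691 0.0654 0.049 ]
round_top [ 83.8 273. ] 0.55 [ 0.6104 -0.0008  0.048 ]
   reg 612 [ 86. 275.] 0.63 [ 0.6082 -0.0026  0.048 ]
square_top [137.1 329. ] 0.97 [ 0.5645 -0.0628  0.048 ]
   reg 689 [139. 330.] 0.94 [ 0.5629 -0.0645  0.048 ]
triangle_top [138.3 274.1] 0.85 [ 0.5578 -0.0066  0.048 ]
   reg 443 [140. 274.] 0.91 [ 0.5563 -0.0062  0.048 ]
cross_top [ 86.4 329.2] 0.64 [ 0.6133 -0.0562  0.048 ]
   reg 552 [ 90. 328.] 0.69 [ 0.6102 -0.0556  0.048 ]
call_top [181.2 303.5] 0.7 [ 0.5153 -0.0421  0.047 ]
   reg 2172 [181. 304.] 0.71 [ 0.516  -0.0424  0.047 ]
```

View pics/w1.png

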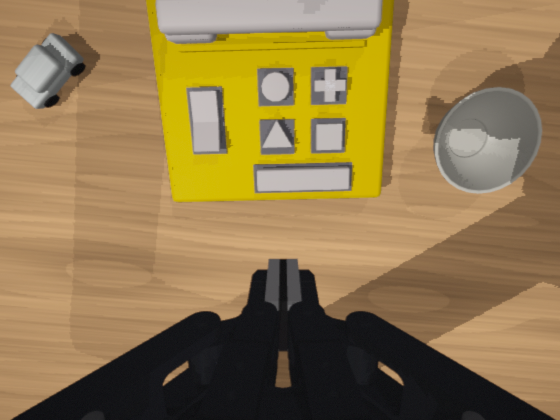

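The wrist view shows the phone from above, aligned with the tool: rocker (120,205), round key (86,275), square (137,329) and bar (180,303). These agree with the top camera to about 3 mm. I'm hovering over the raised half of the rocker and pressing in small steps.

```bash
python3 -m pendant '{"dp":[[0.125,-0.265,0.15],[0.125,-0.265,0.35],[0.125,-0.265,0.5],[0.125,-0.265,0.66],[0.125,-0.265,0.68],[0.125,-0.265,0.695],[0.125,-0.265,0.705],[0.125,-0.265,0.715],[0.125,-0.265,0.723],[0.125,-0.265,0.728],[0.125,-0.265,0.728]],"turn":[[0,0,0],[0,0,0],[0,0,0],[0,0,0],[0,0,0],[0,0,0],[0,0,0],[0,0,0],[0,0,0],[0,0,0],[0,0,0]]}'
```

```text
t: 4.88
ee_pos: [0.5489, 0.0632, 0.0431]
tcp_rot: [0.999, 0.049, 0.001, 0.0]
wrist_force: [0.5, -1.3, 1.5]
opening: 0.001
finger_force: 1.0
```

```bash
python3 -m pendant '{"dp":[[0,0,0.003],[0,0,0.006],[0,0,0.008],[0,0,0.008]],"turn":[[0,0,0],[0,0,0],[0,0,0],[0,0,0]]}'
```

```text
t: 5.38
ee_pos: [0.549, 0.0632, 0.0428]
tcp_rot: [0.999, 0.05, 0.001, 0.0]
wrist_force: [-2.9, -1.7, 17.5]
opening: 0.0
finger_force: 8.9
```

```bash
python3 -m pendant '{"dp":[[0,0,-0.08],[0,0,-0.2],[0.1,0.14,-0.26],[0.173,0.245,-0.26],[0.173,0.245,-0.26],[0.173,0.245,-0.26]],"turn":[[0,0,0],[0,0,0],[0,0,0],[0,0,0],[0,0,0],[0,0,0]]}'; python3 w.py w2
```

```text
t: 6.12
ee_pos: [0.606, -0.0041, 0.1177]
tcp_rot: [0.999, 0.049, -0.001, -0.001]
wrist_force: [-0.5, 0.7, -0.2]
opening: -0.002
finger_force: 0.0
[ 0.606  -0.0041  0.1177] [-0.47    0.6585 -0.1756]
   reg 2838 [261. 183.] 0.68 [0.5719 0.0637 0.049 ]
round_top [219.3 284.4] 0.84 [ 0.6092 -0.0029  0.048 ]
   reg 1304 [218. 282.] 0.68 [ 0.6096 -0.001   0.048 ]
square_top [286.7 363.8] 0.95 [ 0.5638 -0.0643  0.048 ]
square_top [125.4 276.5] 0.49 [0.6693 0.0079 0.048 ]
   reg 1480 [282. 360.] 0.95 [ 0.5677 -0.0607  0.048 ]
cross_top [223.9 364.7] 0.59 [ 0.6112 -0.0566  0.048 ]
   reg 1413 [220. 365.] 0.94 [ 0.6136 -0.0561  0.048 ]
   reg 46 [320. 380.] 0.42 [ 0.5363 -0.0813  0.047 ]
```

View pics/w2.png

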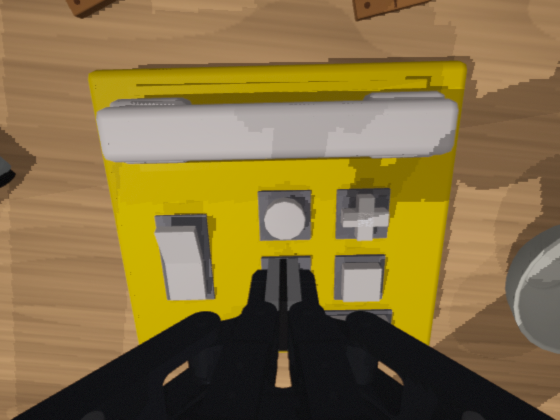

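The rocker is over: its far half now stands up at (235,180). The round key is at (217,284), with its centre near (0.609, -0.003), so the fingertips are within 3 mm. Pressing it.

```bash
python3 -m pendant '{"dp":[[0.008,-0.002,0.1],[0.008,-0.002,0.2],[0.008,-0.002,0.22],[0.008,-0.002,0.23],[0.008,-0.002,0.238],[0.008,-0.002,0.246],[0.008,-0.002,0.254],[0.008,-0.002,0.26],[0.008,-0.002,0.266],[0.008,-0.002,0.266]],"turn":[[0,0,0],[0,0,0],[0,0,0],[0,0,0],[0,0,0],[0,0,0],[0,0,0],[0,0,0],[0,0,0],[0,0,0]]}'
```

```text
t: 8.02
ee_pos: [0.6106, -0.004, 0.041]
tcp_rot: [0.999, 0.049, 0.001, 0.0]
wrist_force: [-2.8, -0.2, 15.1]
opening: 0.001
finger_force: 7.1
```

```bash
python3 -m pendant '{"dp":[[0,0,-0.08],[0,0,-0.16],[-0.09,0.09,-0.18],[-0.173,0.184,-0.16],[-0.173,0.184,-0.1],[-0.173,0.184,-0.05],[-0.173,0.184,-0.03],[-0.173,0.184,-0.02],[-0.173,0.184,-0.012],[-0.173,0.184,-0.005],[-0.173,0.184,0],[-0.173,0.184,0]],"turn":[[0,0,0],[0,0,0],[0,0,0],[0,0,0],[0,0,0],[0,0,0],[0,0,0],[0,0,0],[0,0,0],[0,0,0],[0,0,0],[0,0,0]]}'
```

```text
t: 9.52
ee_pos: [0.5634, -0.0635, 0.041]
tcp_rot: [0.999, 0.05, 0.0, -0.0]
wrist_force: [-4.8, 1.6, 15.9]
opening: -0.002
finger_force: 8.1
```

```bash
python3 -m pendant '{"dp":[[0,0,-0.08],[0,0,-0.14],[-0.09,-0.05,-0.16],[-0.152,-0.084,-0.14],[-0.152,-0.084,-0.08],[-0.152,-0.084,-0.045],[-0.152,-0.084,-0.03],[-0.152,-0.084,-0.02],[-0.152,-0.084,-0.012],[-0.152,-0.084,-0.004],[-0.152,-0.084,0.003],[-0.152,-0.084,0.003]],"turn":[[0,0,0],[0,0,0],[0,0,0],[0,0,0],[0,0,0],[0,0,0],[0,0,0],[0,0,0],[0,0,0],[0,0,0],[0,0,0],[0,0,0]]}'; python3 -m pendant '{"dp":[[0,0,-0.1],[0,0,-0.3],[-0.1,0,-0.5],[-0.2,0,-0.7],[-0.2,0,-0.7],[-0.2,0,-0.7],[-0.2,0,-0.7]],"turn":[[0,0,0],[0,0,0],[0,0,0],[0,0,0],[0,0,0],[0,0,0],[0,0,0]]}'; python3 w.py w3
```

```text
t: 11.02
ee_pos: [0.5163, -0.0435, 0.0399]
tcp_rot: [0.999, 0.049, 0.001, 0.0]
wrist_force: [-2.7, 1.2, 18.1]
opening: -0.002
finger_force: 9.0
t: 11.9
ee_pos: [0.4557, -0.0491, 0.2463]
tcp_rot: [0.999, 0.049, -0.001, -0.001]
wrist_force: [0.0, 0.2, -0.7]
opening: 0.004
finger_force: 0.0
[ 0.4557 -0.0491  0.2463] [ 0.0008  0.1961 -0.6566]
rocker_press [ 68.9 178.7] 0.59 [0.5504 0.0596 0.049 ]
   reg 2132 [ 46. 174.] 0.84 [0.5693 0.0638 0.049 ]
round_top [  6.8 250. ] 0.89 [ 0.6077 -0.0027  0.048 ]
   reg 677 [  8. 251.] 0.63 [ 0.6067 -0.0034  0.048 ]
square_top [ 67.3 314.7] 0.66 [ 0.5642 -0.0659  0.048 ]
square_top [ 68.8 250.9] 0.47 [ 0.5571 -0.007   0.048 ]
   reg 809 [ 67. 310.] 0.84 [ 0.5637 -0.0618  0.048 ]
triangle_top [ 66.2 250.4] 0.66 [ 0.5593 -0.0064  0.048 ]
triangle_top [ 76.3 461.6] 0.54 [ 0.5698 -0.2037  0.048 ]
   reg 568 [ 70. 249.] 0.94 [ 0.556  -0.0054  0.048 ]
cross_top [ 10.1 312.1] 0.76 [ 0.6105 -0.0577  0.048 ]
   reg 646 [ 14. 309.] 0.85 [ 0.6068 -0.0557  0.048 ]
call_top [119.6 283.9] 0.74 [ 0.5144 -0.0421  0.047 ]
   reg 2446 [118. 282.] 0.9 [ 0.5156 -0.04    0.047 ]
```

View pics/w3.png

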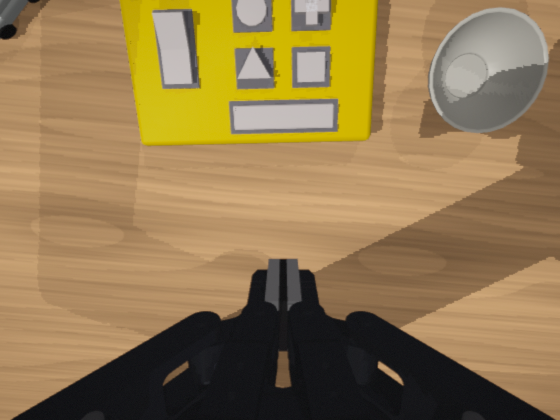

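The picture shows the rocker over at (50,175). The round (10,251), square (67,312) and bar (118,283) look sunk, while the triangle (66,252) and cross (10,311) still stand up. The arm is clear of everything, so I'm handing in.

```bash
python3 -c "
from plant import bot
print(bot.hand_in())"
```

```text
the job is handed in; nothing more can be done
None
```

I tipped the rocker, then pressed the round key, square key and call bar to their stops in that order, and handed the job in at about 12 s. In the last picture the triangle and cross keys still stood up; no verdict came back.

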